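# Set the bench air valve half open and pin it

### The arm

A 6-joint arm with a two-finger parallel gripper is mounted at the origin on the work surface. World frame = base frame: x ahead of the robot, y to its left, z up, the work surface at z = 0. Lengths are in m, angles in rad, forces in N, time in s.
With the tool pointing down it reaches from about 0.25 to 0.725 m from the base axis. Payload 9.7 kg.
Tool frame: the origin (TCP) lies at the very end of the fingers, on their centre line; the grasp point (between the pads) lies 19 mm behind it; z points along the fingers, x is the direction in which the jaws open and shut, and the axes are right-handed (so a half turn about z gives the same grasp; the last joint's range is limited). The gripper opens to 85 mm and grips with 20 to 120 N. Pads are 22 mm wide; open, the fingers measure 114 mm over their backs; the gripper's body (76 mm by 85 mm) begins 54 mm behind the grasp point. The pads swing forward as they close: fully open they stand 13 mm farther back than shut.
Start: joints at [-1.244, 0.087, 0.176, 1.66, 0, 1.571], TCP at [0.177, -0.521, 0.231] pointing down, gripper open.
Joint ranges: [-3.13, 3.13], [-0.85, 1.81], [-1.15, 1.24], [-2.2, 2.28], [-1.44, 1.52], [-3.14, 3.14]. Speed limits (rad/s): [2.22, 2.22, 2.57, 3.14, 3.14, 3.14].

### API

Orientations are given as [roll, pitch, yaw] about the fixed x, y, z axes, in that order (R = Rz(yaw) Ry(pitch) Rx(roll)).
In Python, from rig import env gives the robot as it stands.
- The arm moves only by the shell command python3 -m creep 'ROWS' [OPENING] [FORCE]. ROWS is JSON, a list of rows, each an object of numbers: "tx", "ty", "tz": the shift along the tool's x, y, z scaled (see below); "rx", "ry", "rz": the turn, a rotation vector about the tool's x, y, z scaled (see below). A call has 1 to 8 rows; each row is the pose to reach, as a shift and turn from the pose commanded when the call began, along the tool's axes at that moment, turning the shorter way round; what a row does not reach only later rows make up. The controller multiplies each number of a shift by 15 cm and each number of a turn by 360 degrees. A row lasts 1/8 s, in which the tool goes at most 62.5 mm and 10.7 degrees, less where a joint would pass 70% of its speed; a pose out of reach is approached as far as the arm can. A call with a number of a shift or a turn outside -1 to 1 is refused whole. A call with a gripper value outside its range is refused whole. OPENING is the closure, from 0 (fully open) to 1 (shut), set as the call begins (- or left out, the last holds). The fingers move at their own pace and stop on an object; FORCE is the grip in N (left out, the last holds). Time passes only in rows, so rows that repeat a pose let the fingers close. It gives the time, the measured TCP pose, the force and the opening at its end, in the units of the state.
- env.get_obs(): the state, without advancing time (a new reading comes with each control period).
- env.read_camera(name): name is "side" or "top"; returns a dict with "img" (400x640x3 uint8, blue, green, red), "z_map" (400x640 float32, m along the optical axis (not along the pixel's ray), 0 where there is no reading), "vfov" (degrees; the focal length in pixels is half the picture's height over the tangent of half this angle, whatever the lens; pixels are square), "cx", "cy" (the principal point, pixels), "distortion" ([k1, k2, p1, p2, k3] as OpenCV has them; the pictures are not rectified), "eye" and "rotation" of the camera in the world. Camera axes: x right, y up, looking along -z (the intrinsics and any distortion apply to the point x, -y, -z); pixel columns grow to the right and rows downward; lengths in m; the calibration is good to about 2 mm. A picture is of the moment at which its call begins.
- env.finish_job(): hands the job in, once; it reports no verdict.
The state is a dict: "time": time; "joints": joint angles; "joint_velocities": joint speeds; "effort": joint torques, N m; "ee_pos": TCP position; "orientation": TCP orientation; "contact_force": force on the tool from outside, world axes, zero at the start; "wrist_torque": the same for the moment, N m; "gripper_width": finger opening in m.
Only numpy, scipy, OpenCV 4.12 (cv2) and the standard library are available. Lean on these libraries where they do the work, as an engineer would, in place of code of your own. Each camera call takes 0.05 s, during which the arm holds its last target. There are 200 camera calls.

### The job

Open the bench's air valve to half open by turning its lever until the hole in the lever stands over the middle of the three holes in the locking plate. Then take the locking pin out of the cream holding board and push it down through lever and plate until its collar sits flat on the lever, and let go. Leave the jar, the screwdriver and the blue parts bin where they are.

Things in the scene. Friction and masses are not known exactly. Their poses are not given: they have to be found in the camera images.
- air_valve: Brass ball valve on a fixed 190 x 210 mm base. Origin on the bench under the vertical stem; x points to the middle hole of its fixed steel locking plate (x 50 to 120, y -95 to 95, z 78 to 88 mm), which has three vertical 16 mm through holes 100 mm from the stem, at -45 (shut), 0 (half open) and 45 degrees (full open) from x. Stem nut top at 106 mm. Free below the holes down to 8 mm
- lever (a joint): Opening angle of the valve lever, rad: 0 = shut (lever over the hole at -45 degrees), 0.785 = half open (over the middle hole), 1.571 = full open; grows counter-clockwise seen from above. Stiff: turning it takes about 0.25 N m and it stays where it is left
- lever_grip (a point): Centre of the lever's black sleeve, 172 mm from the stem axis, 122 mm above the bench; x outward along the lever, z up. Sleeve 72 mm long (x), 24 wide (y), 18 high; nothing under it but the locking plate (top at 88 mm). The steel lever is forked, 34 mm wide: one 6 mm tine above the plate (90 to 96 mm above the bench), one below (70 to 76 mm)
- lever_hole (a point): Centre of the hole through both lever tines (16 mm diameter, 100 mm from the stem axis), at the top face of the upper tine, 96 mm above the bench; x outward along the lever, z up. The flat tine ends 125 mm from the axis, where the lever steps up to the sleeve (136 to 208 mm from the axis)
- set_hole (a point): Centre of the locking plate's middle hole (16 mm diameter) at the plate's top face, 88 mm above the bench; fixed to the valve
- lock_pin: Headed locking pin, 88 mm long, upright in its hole at the start. Origin at the centre of its foot, z up along the pin: steel shank 12 mm diameter, 0 to 45 mm, its foot tapered to 7 mm over the lowest 8 mm; steel collar 32 mm diameter, 45 to 51 mm; black cylindrical grip 24 mm diameter, 51 to 88 mm. About 0.1 kg
- pin_shoulder (a point): Centre of the underside of the pin's collar, 45 mm above its foot; this face sits on the lever's top when the pin is home
- holder: Fixed cream holding board, 200 x 150 x 50 mm, origin at the centre of its underside. The pin stands in its 14 mm hole at x = 50 mm, y = 0 (collar resting on the board's top at 50 mm). Five fixed black tapered stocks, 90 mm tall and up to 20 mm thick, stand on it at x = -80 to -45 mm, y = -50 to 50 mm
- parts_bin: Open blue bin with black parts, 140 x 220 x 70 mm, origin under its centre; leave alone
- screwdriver: Screwdriver lying on the bench, about 200 mm long; leave alone
- tin: Round jar with a metal cap, 80 mm diameter, 90 mm tall, origin under its centre; leave alone
Not all that is in view belongs to the job. Leave any orange or pink look-alike of the lock_pin alone.

How it is judged:
By the outcome, as a careful person would: the job done as asked, in the order asked, and still so for the second after the job is handed in, with the robot touching nothing.
It also fails if it takes over 61 s, if anything falls off the work surface, if the arm or the gripper's body presses on something with over 40 N, if the wrist force passes 120 N, or if a joint passes its speed limit or range.

## Working session

There is one attempt and no reset: what is moved stays moved. The work goes in short steps, Python scripts to look and compute and a shell command to move; the robot and the scene stay as the last step left them, time stands still between calls to the robot, and variables do not carry over. Pictures are saved under pics/ and viewed, about 8 in all and at most 12, crops included, and the job is handed in when it is done.

```bash
mkdir -p pics; ls; cat > h.py <<'E'
import numpy as np, cv2
from rig import env
def cam(n):
    c=env.read_camera(n); h,w=c['img'].shape[:2]
    f=h/2/np.tan(np.radians(c['vfov'])/2)
    c['K']=np.array([[f,0,c['cx']],[0,f,c['cy']],[0,0,1.]]); c['D']=np.array(c['distortion'],float)
    c['R']=np.array(c['rotation'],float); c['eye']=np.array(c['eye'],float)
    return c
def dirs(c,px):
    u=cv2.undistortPoints(np.asarray(px,float).reshape(-1,1,2),c['K'],c['D']).reshape(-1,2)
    return np.c_[u[:,0],-u[:,1],-np.ones(len(u))]@c['R'].T
def onplane(c,px,z):
    d=dirs(c,px); return c['eye']+d*((z-c['eye'][2])/d[:,2])[:,None]
def cloud(c):
    v,u=np.mgrid[0:400,0:640]; d=dirs(c,np.c_[u.ravel(),v.ravel()])
    return (c['eye']+d*c['z_map'].ravel()[:,None]).reshape(400,640,3)
def proj(c,P):
    q=(np.asarray(P,float).reshape(-1,3)-c['eye'])@c['R']; q=q*[1,-1,-1]
    return cv2.projectPoints(q,np.zeros(3),np.zeros(3),c['K'],c['D'])[0].reshape(-1,2)
E
python3 - <<'E'
from h import *
for n in('top','side'):
    c=cam(n); print(n,c['eye'],c['R'].round(3).tolist(),c['K'][0,0],c['cx'],c['cy'],c['D'],(c['z_map']>0).mean())
    cv2.imwrite(f'pics/{n}0.png',c['img']); np.savez(f'{n}0.npz',img=c['img'],P=cloud(c))
print(env.get_obs())
E
```

```text
pics
top [0.5044611  0.04671635 1.27130593] [0.087, -0.029, -1.554] 391.9104239444431 321.3840183985979 193.38612950789516 [-0.03600698  0.          0.          0.          0.        ] 0.99606640625Traceback (most recent call last):
  File "<stdin>", line 4, in <module>
  File "h.py", line 16, in cloud
    return (c['eye']+d*c['z_map'].ravel()[:,None]).reshape(400,640,3)
                     ~^~~~~~~~~~~~~~~~~~~~~~~~~~~
numpy._core._exceptions._ArrayMemoryError: Unable to allocate 488. GiB for an array with shape (256000, 256000) and data type float64
```

```bash
sed -i "s/c\['R'\]=.*; c\['eye'\]/c['R']=Rotation.from_euler('xyz',c['rotation']).as_matrix(); c['eye']/; 1a from scipy.spatial.transform import Rotation" h.py
python3 - <<'E'
from h import *
for n in('top','side'):
    c=cam(n); print(n,c['eye'],c['R'].round(3).tolist(),c['K'][0,0],c['cx'],c['cy'],c['D'],(c['z_map']>0).mean())
    cv2.imwrite(f'pics/{n}0.png',c['img']); np.savez(f'{n}0.npz',img=c['img'],P=cloud(c))
print(env.get_obs())
E
```

```text
top [0.5044611  0.04671635 1.27130593] [[0.017, 0.996, -0.088], [-0.999, 0.019, 0.027], [0.029, 0.087, 0.996]] 391.9104239444431 321.3840183985979 193.38612950789516 [-0.03600698  0.          0.          0.          0.        ] 0.996140625
side [ 0.34181299 -1.06136943  0.83755878] [[0.969, 0.14, -0.202], [-0.246, 0.521, -0.818], [-0.009, 0.842, 0.539]] 515.4362757748863 324.96406445393006 194.21950244798072 [-0.05747505  0.          0.          0.          0.        ] 0.99593359375
{'time': 0.15, 'joints': array([-1.24402908e+00,  8.73612675e-02,  1.75340428e-01,  1.65980559e+00,
       -1.56956175e-06,  1.57081529e+00]), 'joint_velocities': array([-0.00094767, -0.00011609,  0.00294379,  0.00029908, -0.00044603,
       -0.00113851]), 'effort': array([ 1.33606522e-03, -5.20761931e+01,  4.65045333e+01,  1.39250941e-02,
        9.35879530e-05,  1.63034139e-05]), 'ee_pos': array([ 0.17648666, -0.52073878,  0.23074325]), 'orientation': array([ 3.14159106e+00,  1.03010104e-03, -1.24404804e+00]), 'contact_force': array([ 0.4503763 , -0.39435076,  0.22583862]), 'wrist_torque': array([-0.00578581, -0.00252071, -0.03161367]), 'gripper_width': 0.08553875405409415}
```

View pics/top0.png

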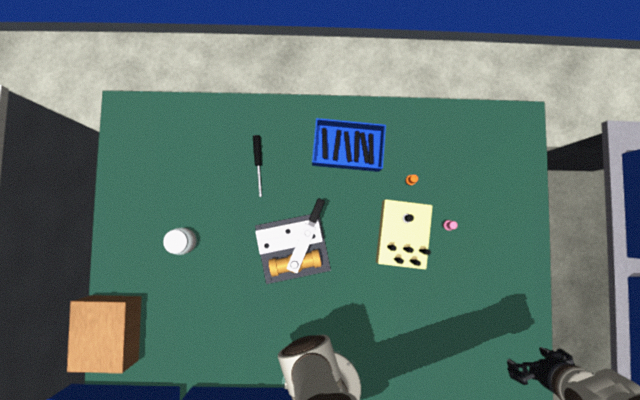

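View pics/side0.png

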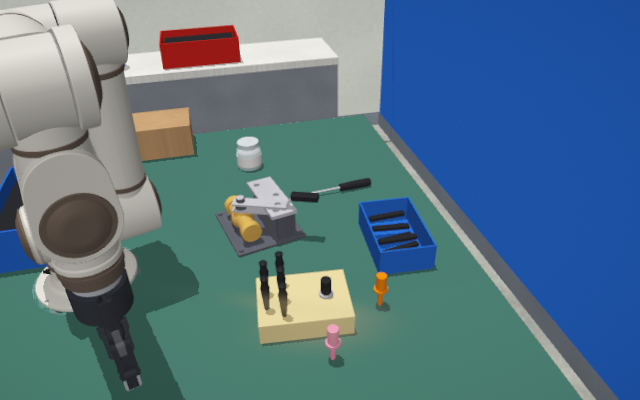

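```bash
python3 - <<'E'
from h import *
c=cam('top'); g=cv2.cvtColor(c['img'],cv2.COLOR_BGR2GRAY); P=cloud(c)
def blobs(m,box,lo=5):
    x0,y0,x1,y1=box; mm=np.zeros_like(m,np.uint8); mm[y0:y1,x0:x1]=m[y0:y1,x0:x1]
    n,l,s,ce=cv2.connectedComponentsWithStats(mm)
    return [(ce[i].round(2),s[i,4],l==i) for i in range(1,n) if s[i,4]>=lo]
hs=c['img'].astype(int)
print('plate holes'); 
for ce,a,m in blobs(g<110,(255,222,305,255),4): print(ce,a,onplane(c,ce,0.088).round(4),np.median(P[m][:,2]).round(3))
print('sleeve')
for ce,a,m in blobs(g<55,(300,190,335,230),20):
    print(ce,a,onplane(c,ce,0.131).round(4),np.median(P[m],0).round(4)); q=onplane(c,np.argwhere(m)[:,::-1],.131)[:,:2]; r=cv2.minAreaRect(q.astype(np.float32)); print(r)
print('pin')
for ce,a,m in blobs(g<60,(395,205,425,230),8):
    print(ce,a,onplane(c,ce,0.088+.005).round(4),P[m].round(3)[::6].tolist())
# board
m=(hs[...,2]>180)&(hs[...,1]>170)&(hs[...,0]<190)
for ce,a,mm in blobs(m,(365,190,445,280),200):
    k=cv2.morphologyEx(mm.astype(np.uint8),cv2.MORPH_CLOSE,np.ones((7,7)))
    q=onplane(c,np.argwhere(k>0)[:,::-1],.05)[:,:2]; print('board',a,cv2.minAreaRect(q.astype(np.float32)))
big=[cv2.resize(c['img'][190:290,245:345],(500,500),interpolation=cv2.INTER_CUBIC)]
s=cam('side'); big.append(cv2.resize(s['img'][170:250,220:320][:, :],(300,240),interpolation=cv2.INTER_CUBIC))
o=np.zeros((500,800,3),np.uint8);o[:,:500]=big[0];o[:240,500:]=big[1];o[250:490,500:]=cv2.resize(s['img'][255:335,280:380],(300,240),interpolation=cv2.INTER_CUBIC)
cv2.imwrite('pics/crop1.png',o)
# side pin
gs=cv2.cvtColor(s['img'],cv2.COLOR_BGR2GRAY); Ps=cloud(s)
for ce,a,m in blobs(gs<50,(315,272,335,300),8): print('sidepin',ce,a,np.median(Ps[m],0).round(4),np.argwhere(m).min(0),np.argwhere(m).max(0))
E
```

```text
plate holes
[267.87 224.2 ] 162 [[0.5128 0.1732 0.088 ]] 0.007
[287.54 230.85] 13 [[0.4939 0.1138 0.088 ]] 0.009
[255.85 247.66] 41 [[0.4422 0.2071 0.088 ]] -0.0
[266.25 245.33] 12 [[0.4497 0.1763 0.088 ]] 0.009
[282.08 252.38] 88 [[0.4296 0.1285 0.088 ]] 0.008
sleeve
[317.9  210.52] 218 [[0.5547 0.0246 0.131 ]] [0.5562 0.0241 0.13  ]
((0.5474528074264526, 0.0267016664147377), (0.04218359664082527, 0.08818051218986511), 82.18583679199219)
pin
[408.53 217.53] 38 [[ 0.5401 -0.251   0.093 ]] [[0.548, -0.249, 0.084], [0.545, -0.249, 0.093], [0.542, -0.244, 0.089], [0.542, -0.261, 0.095], [0.539, -0.256, 0.091], [0.536, -0.252, 0.096], [0.533, -0.252, 0.095]]
sidepin [325.53 285.26] 159 [ 0.5379 -0.2654  0.0837] [277 321] [294 330]
```

View pics/crop1.png

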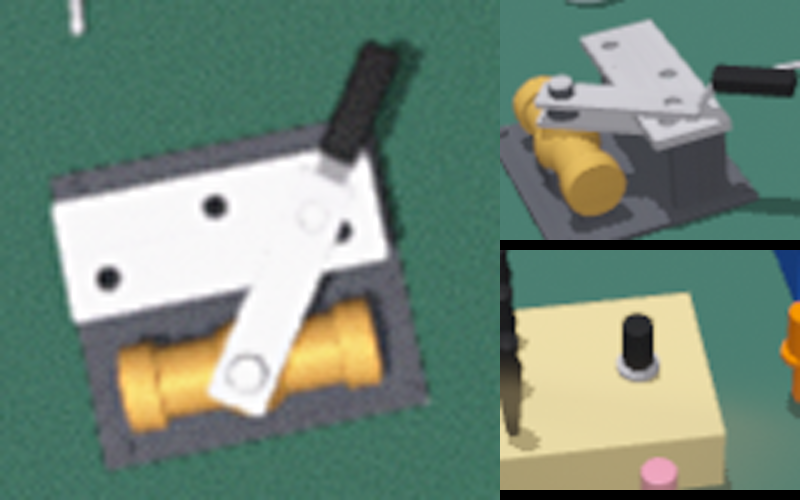

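```bash
cat >> h.py <<'E'
def plan(targets,frm=None):
    """targets: [x,y,z,yaw_deg] tool-down; prints row numbers from the current (or given) pose"""
    o=env.get_obs(); p,r=(o['ee_pos'],o['orientation'][2]) if frm is None else (np.array(frm[:3]),np.radians(frm[3]))
    R=Rotation.from_euler('xyz',[np.pi,0,r]).as_matrix()
    for t in targets:
        s=R.T@(np.array(t[:3])-p)/.15; a=(t[3]-np.degrees(r)+180)%360-180
        print('tx %.3f ty %.3f tz %.3f rz %.4f'%(*s,-a/360))
E
python3 -m creep '[{"tx":-0.22,"ty":-0.3},{"tx":-0.44,"ty":-0.6},{"tx":-0.65,"ty":-0.88},{"tx":-0.65,"ty":-0.88}]' 0.0
python3 -m creep '[{"tx":-0.22,"ty":-0.3},{"tx":-0.44,"ty":-0.6},{"tx":-0.65,"ty":-0.88},{"tx":-0.65,"ty":-0.88}]'
python3 -m creep '[{"tx":-0.22,"ty":-0.3},{"tx":-0.44,"ty":-0.6},{"tx":-0.65,"ty":-0.88},{"tx":-0.65,"ty":-0.88}]'
python3 - <<'E'
from h import *
O=np.array([.4497,.1763]);M=np.array([.4939,.1138]);d=O-M
phi=np.arctan2(d[1],d[0])-np.radians(112.5); S=(O+M)/2; 
S=M-.1*np.array([np.cos(phi),np.sin(phi)]); print(np.degrees(phi),S, np.linalg.norm(O-S))
c=cam('top'); print('stem proj',proj(c,[*S,.106]),'expect 294.2,264.6; as plane', onplane(c,[294.2,264.6],.106))
a=np.radians(-23.1)
plan([[*(S+.172*np.array([np.cos(a),np.sin(a)])),.2,66.9]])
E
```

```text
12.767950222674557 [0.39637269 0.0916997 ] 0.1000050643687949
stem proj [[293.93126195 264.34879199]] expect 294.2,264.6; as plane [[0.39565401 0.09089516 0.106     ]]
tx -2.632 ty -3.553 tz 0.207 rz -0.3838schema error: expected keys tx, ty, tz, rx, ry, rz
schema error: expected keys tx, ty, tz, rx, ry, rz
schema error: expected keys tx, ty, tz, rx, ry, rz
```

```bash

python3 -m creep '[{"tx":-0.22,"ty":-0.3,"tz":0,"rx":0,"ry":0,"rz":0},{"tx":-0.44,"ty":-0.6,"tz":0,"rx":0,"ry":0,"rz":0},{"tx":-0.66,"ty":-0.89,"tz":0,"rx":0,"ry":0,"rz":0},{"tx":-0.66,"ty":-0.89,"tz":0,"rx":0,"ry":0,"rz":0}]' 0.0
python3 -m creep '[{"tx":-0.22,"ty":-0.3,"tz":0,"rx":0,"ry":0,"rz":0},{"tx":-0.44,"ty":-0.6,"tz":0,"rx":0,"ry":0,"rz":0},{"tx":-0.66,"ty":-0.89,"tz":0,"rx":0,"ry":0,"rz":0},{"tx":-0.66,"ty":-0.89,"tz":0,"rx":0,"ry":0,"rz":0}]'
python3 -m creep '[{"tx":-0.22,"ty":-0.3,"tz":0,"rx":0,"ry":0,"rz":0},{"tx":-0.44,"ty":-0.6,"tz":0,"rx":0,"ry":0,"rz":0},{"tx":-0.66,"ty":-0.89,"tz":0,"rx":0,"ry":0,"rz":0},{"tx":-0.66,"ty":-0.89,"tz":0,"rx":0,"ry":0,"rz":0}]'
python3 - <<'E'
from h import *
S=np.array([.3961,.0913])
a=np.radians(-23.1)
plan([[*(S+.172*np.array([np.cos(a),np.sin(a)])),.2,66.9]])
E
```

```text
time: 0.8
ee_pos: [0.2727, -0.382, 0.2319]
orientation: [-3.141, -0.001, -1.24]
contact_force: [-0.2, -0.4, 0.1]
gripper_width: 0.0857
time: 1.3
ee_pos: [0.3672, -0.2458, 0.2313]
orientation: [-3.141, 0.0, -1.24]
contact_force: [-1.1, -0.7, 0.2]
gripper_width: 0.0854
time: 1.8
ee_pos: [0.4618, -0.1098, 0.2307]
orientation: [3.141, 0.0, -1.241]
contact_force: [0.8, -0.6, 0.5]
gripper_width: 0.0857
tx -0.643 ty -0.872 tz 0.205 rz -0.3833
```

```bash

python3 -m creep '[{"tx":-0.08,"ty":-0.11,"tz":0,"rx":0,"ry":0,"rz":-0.028},{"tx":-0.16,"ty":-0.22,"tz":0,"rx":0,"ry":0,"rz":-0.056},{"tx":-0.24,"ty":-0.33,"tz":0,"rx":0,"ry":0,"rz":-0.084},{"tx":-0.32,"ty":-0.44,"tz":0,"rx":0,"ry":0,"rz":-0.112},{"tx":-0.40,"ty":-0.55,"tz":0,"rx":0,"ry":0,"rz":-0.14},{"tx":-0.48,"ty":-0.66,"tz":0,"rx":0,"ry":0,"rz":-0.168},{"tx":-0.56,"ty":-0.77,"tz":0.05,"rx":0,"ry":0,"rz":-0.196},{"tx":-0.643,"ty":-0.872,"tz":0.1,"rx":0,"ry":0,"rz":-0.22}]'
python3 -m creep '[{"tx":0,"ty":0,"tz":0,"rx":0,"ry":0,"rz":-0.028},{"tx":0,"ty":0,"tz":0,"rx":0,"ry":0,"rz":-0.056},{"tx":0,"ty":0,"tz":0.0,"rx":0,"ry":0,"rz":-0.084},{"tx":0,"ty":0,"tz":0,"rx":0,"ry":0,"rz":-0.112},{"tx":0,"ty":0,"tz":0,"rx":0,"ry":0,"rz":-0.14},{"tx":0,"ty":0,"tz":0,"rx":0,"ry":0,"rz":-0.163},{"tx":0,"ty":0,"tz":0.05,"rx":0,"ry":0,"rz":-0.163},{"tx":0,"ty":0,"tz":0.1,"rx":0,"ry":0,"rz":-0.163}]'
python3 - <<'E'
from h import *
S=np.array([.3961,.0913])
a=np.radians(-23.1)
plan([[*(S+.172*np.array([np.cos(a),np.sin(a)])),.105,66.9]])
s=cam('side'); cv2.imwrite('pics/s2.png',cv2.resize(s['img'][110:260,180:380],(800,600),interpolation=cv2.INTER_CUBIC))
E
```

```text
time: 2.8
ee_pos: [0.554, 0.0205, 0.216]
orientation: [3.141, 0.0, 0.142]
contact_force: [0.1, -0.2, 0.2]
gripper_width: 0.086
time: 3.8
ee_pos: [0.5534, 0.0211, 0.2005]
orientation: [-3.141, 0.0, 1.158]
contact_force: [-0.1, 0.5, -0.6]
gripper_width: 0.0853
tx 0.019 ty -0.002 tz 0.637 rz -0.0015
```

View pics/s2.png

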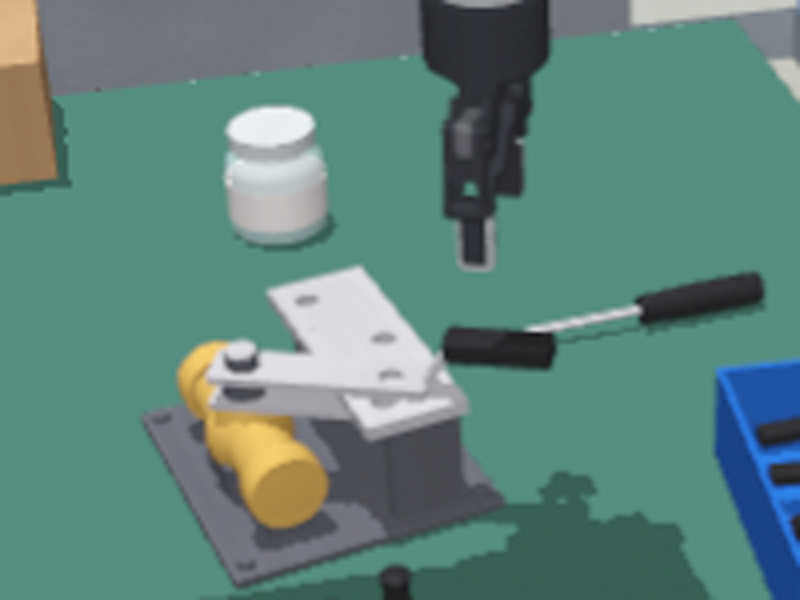

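```bash

python3 -m creep '[{"tx":0.02,"ty":0,"tz":0.2,"rx":0,"ry":0,"rz":0},{"tx":0.02,"ty":0,"tz":0.4,"rx":0,"ry":0,"rz":0},{"tx":0.02,"ty":0,"tz":0.55,"rx":0,"ry":0,"rz":0},{"tx":0.02,"ty":0,"tz":0.635,"rx":0,"ry":0,"rz":0},{"tx":0.02,"ty":0,"tz":0.635,"rx":0,"ry":0,"rz":0}]'
python3 -m creep '[{"tx":0,"ty":0,"tz":0,"rx":0,"ry":0,"rz":0},{"tx":0,"ty":0,"tz":0,"rx":0,"ry":0,"rz":0},{"tx":0,"ty":0,"tz":0,"rx":0,"ry":0,"rz":0},{"tx":0,"ty":0,"tz":0,"rx":0,"ry":0,"rz":0},{"tx":0,"ty":0,"tz":0,"rx":0,"ry":0,"rz":0},{"tx":0,"ty":0,"tz":0,"rx":0,"ry":0,"rz":0},{"tx":0,"ty":0,"tz":0,"rx":0,"ry":0,"rz":0},{"tx":0,"ty":0,"tz":0,"rx":0,"ry":0,"rz":0}]' 1 40
python3 - <<'E'
from h import *
S=np.array([.3961,.0913])
p=env.get_obs(); d=p['ee_pos'][:2]-S; print('r',np.hypot(*d),'ang',np.degrees(np.arctan2(d[1],d[0])),p['ee_pos'],np.degrees(p['orientation']))
a0=np.degrees(np.arctan2(d[1],d[0])); r=np.hypot(*d); y0=np.degrees(p['orientation'][2])
plan([[S[0]+r*np.cos(np.radians(a)),S[1]+r*np.sin(np.radians(a)),p['ee_pos'][2],y0+a-a0] for a in a0+(12.8-a0)*np.arange(1,8)/7])
E
```

```text
time: 4.47
ee_pos: [0.5542, 0.0249, 0.1054]
orientation: [-3.14, 0.001, 1.162]
contact_force: [0.2, 0.7, 0.6]
gripper_width: 0.0855
time: 5.48
ee_pos: [0.555, 0.0251, 0.1067]
orientation: [3.141, -0.001, 1.163]
contact_force: [-0.4, -0.4, 4.9]
gripper_width: 0.023
r 0.17210383918715896 ang -22.60823945122202 [0.55497851 0.02513845 0.10669146] [ 1.79941837e+02 -3.65984069e-02  6.66134290e+01]
tx 0.101 ty -0.006 tz -0.000 rz -0.0141
tx 0.201 ty -0.021 tz -0.000 rz -0.0281
tx 0.300 ty -0.044 tz -0.000 rz -0.0422
tx 0.396 ty -0.076 tz -0.000 rz -0.0562
tx 0.489 ty -0.117 tz -0.000 rz -0.0703
tx 0.578 ty -0.165 tz -0.000 rz -0.0843
tx 0.662 ty -0.221 tz -0.000 rz -0.0984
```

```bash

python3 -m creep '[{"tx":0.101,"ty":-0.006,"tz":0,"rx":0,"ry":0,"rz":-0.0141},{"tx":0.201,"ty":-0.021,"tz":0,"rx":0,"ry":0,"rz":-0.0281},{"tx":0.3,"ty":-0.044,"tz":0,"rx":0,"ry":0,"rz":-0.0422},{"tx":0.396,"ty":-0.076,"tz":0,"rx":0,"ry":0,"rz":-0.0562},{"tx":0.489,"ty":-0.117,"tz":0,"rx":0,"ry":0,"rz":-0.0703},{"tx":0.578,"ty":-0.165,"tz":0,"rx":0,"ry":0,"rz":-0.0843},{"tx":0.662,"ty":-0.221,"tz":0,"rx":0,"ry":0,"rz":-0.0984},{"tx":0.662,"ty":-0.221,"tz":0,"rx":0,"ry":0,"rz":-0.0984}]'
python3 -m creep '[{"tx":0,"ty":0,"tz":0,"rx":0,"ry":0,"rz":0},{"tx":0,"ty":0,"tz":0,"rx":0,"ry":0,"rz":0}]'
python3 - <<'E'
from h import *
S=np.array([.3961,.0913])
p=env.get_obs(); d=p['ee_pos'][:2]-S; print('r',np.hypot(*d),'ang',np.degrees(np.arctan2(d[1],d[0])),p['wrist_torque'],np.degrees(p['orientation']))
o=np.zeros((500,800,3),np.uint8)
c=cam('top');o[:,:500]=cv2.resize(c['img'][190:290,245:345],(500,500),interpolation=cv2.INTER_CUBIC)
s=cam('side');o[:240,500:]=cv2.resize(s['img'][170:250,220:320],(300,240),interpolation=cv2.INTER_CUBIC)
cv2.imwrite('pics/crop3.png',o)
E
```

```text
time: 6.48
ee_pos: [0.5647, 0.1304, 0.1067]
orientation: [3.139, 0.0, 1.783]
contact_force: [4.8, 0.8, 4.2]
gripper_width: 0.0228
time: 6.72
ee_pos: [0.5648, 0.1297, 0.1067]
orientation: [3.139, -0.0, 1.781]
contact_force: [5.3, 1.5, 3.0]
gripper_width: 0.023
r 0.17306448087559892 ang 12.821051127710987 [ 0.37046582 -0.90895249  0.15706047] [ 1.79829305e+02 -6.80778301e-03  1.02026615e+02]
```

View pics/crop3.png

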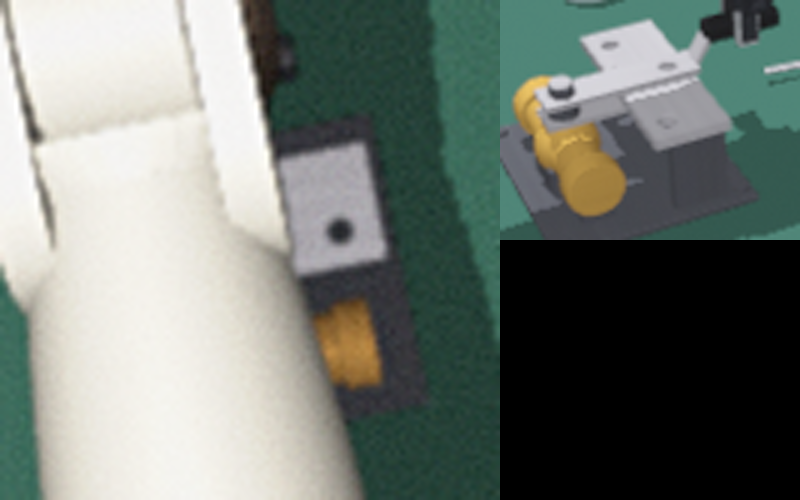

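```bash

python3 -m creep '[{"tx":0,"ty":0,"tz":0,"rx":0,"ry":0,"rz":0},{"tx":0,"ty":0,"tz":0,"rx":0,"ry":0,"rz":0},{"tx":0,"ty":0,"tz":0,"rx":0,"ry":0,"rz":0},{"tx":0,"ty":0,"tz":0,"rx":0,"ry":0,"rz":0},{"tx":0,"ty":0,"tz":-0.3,"rx":0,"ry":0,"rz":0},{"tx":0,"ty":0,"tz":-0.6,"rx":0,"ry":0,"rz":0},{"tx":0,"ty":0,"tz":-0.9,"rx":0,"ry":0,"rz":0},{"tx":0,"ty":0,"tz":-0.9,"rx":0,"ry":0,"rz":0}]' 0
python3 - <<'E'
from h import *
plan([[.54,-.252,.235,66.9],[.54,-.252,.235,100]])
E
```

```text
time: 7.82
ee_pos: [0.5648, 0.1296, 0.245]
orientation: [3.136, -0.0, 1.781]
contact_force: [0.4, -0.2, -0.6]
gripper_width: 0.0855
tx -2.454 ty -0.691 tz 0.066 rz 0.0976
tx -2.454 ty -0.691 tz 0.066 rz 0.0056
```

```bash

python3 -m creep '[{"tx":-0.28,"ty":-0.08,"tz":0,"rx":0,"ry":0,"rz":0},{"tx":-0.55,"ty":-0.155,"tz":0,"rx":0,"ry":0,"rz":0},{"tx":-0.82,"ty":-0.23,"tz":0,"rx":0,"ry":0,"rz":0},{"tx":-0.82,"ty":-0.23,"tz":0,"rx":0,"ry":0,"rz":0}]'
python3 -m creep '[{"tx":-0.28,"ty":-0.08,"tz":0,"rx":0,"ry":0,"rz":0},{"tx":-0.55,"ty":-0.155,"tz":0,"rx":0,"ry":0,"rz":0},{"tx":-0.82,"ty":-0.23,"tz":0,"rx":0,"ry":0,"rz":0},{"tx":-0.82,"ty":-0.23,"tz":0,"rx":0,"ry":0,"rz":0}]'
python3 -m creep '[{"tx":-0.28,"ty":-0.08,"tz":0,"rx":0,"ry":0,"rz":0},{"tx":-0.55,"ty":-0.155,"tz":0,"rx":0,"ry":0,"rz":0},{"tx":-0.81,"ty":-0.23,"tz":0,"rx":0,"ry":0,"rz":0},{"tx":-0.81,"ty":-0.23,"tz":0,"rx":0,"ry":0,"rz":0}]'
python3 - <<'E'
from h import *
c=cam('top');s=cam('side')
o=np.zeros((500,800,3),np.uint8)
o[:,:500]=cv2.resize(c['img'][190:290,245:345],(500,500),interpolation=cv2.INTER_CUBIC)
o[:240,500:]=cv2.resize(s['img'][170:250,220:320],(300,240),interpolation=cv2.INTER_CUBIC)
o[250:490,500:]=cv2.resize(s['img'][235:315,280:380],(300,240),interpolation=cv2.INTER_CUBIC)
cv2.imwrite('pics/crop4.png',o)
g=cv2.cvtColor(c['img'],cv2.COLOR_BGR2GRAY)
m=np.zeros_like(g);m[200:230,285:315]=g[200:230,285:315]<50
print(np.argwhere(m).shape)
S=np.array([.3961,.0913]);P=cloud(c)
k=(P[...,2]>.12)&(P[...,2]<.14)&(np.hypot(P[...,0]-S[0],P[...,1]-S[1])<.23)&(np.hypot(P[...,0]-S[0],P[...,1]-S[1])>.12)
q=P[k]; print('sleeve',k.sum(),q.mean(0)); d=q.mean(0)[:2]-S; print(np.hypot(*d),np.degrees(np.arctan2(d[1],d[0])))
print(env.get_obs()['ee_pos']); plan([[.540,-.252,.1,102]])
E
```

```text
time: 8.32
ee_pos: [0.5551, -0.0004, 0.2402]
orientation: [-3.14, 0.0, 1.777]
contact_force: [0.2, 0.2, -0.4]
gripper_width: 0.0853
time: 8.82
ee_pos: [0.5471, -0.1272, 0.24]
orientation: [-3.14, -0.0, 1.778]
contact_force: [-0.0, 1.2, -1.2]
gripper_width: 0.0851
time: 9.32
ee_pos: [0.539, -0.2526, 0.2399]
orientation: [-3.14, -0.001, 1.779]
contact_force: [-0.3, 1.3, 0.6]
gripper_width: 0.0855
(63, 2)
sleeve 204 [0.56309126 0.12810644 0.13019592]
0.17099940181946915 12.429790249344096
[ 0.53923671 -0.25069955  0.24044441]
tx -0.010 ty 0.003 tz 0.936 rz 0.0001
```

View pics/crop4.png

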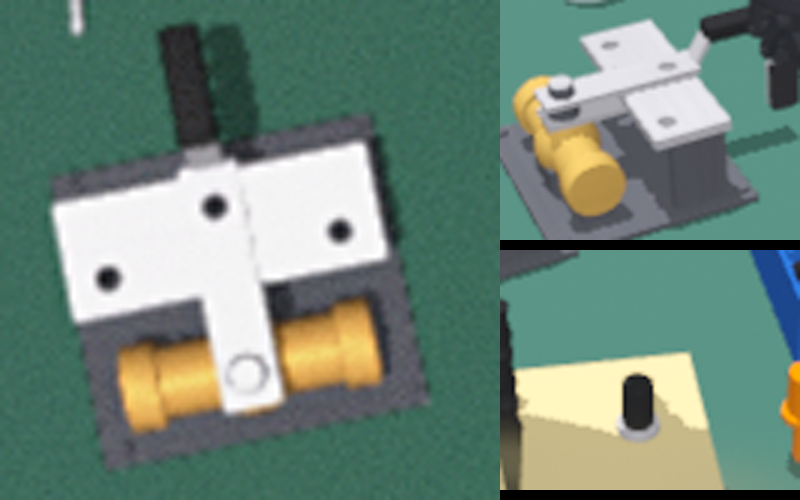

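```bash

python3 -m creep '[{"tx":-0.01,"ty":0,"tz":0.25,"rx":0,"ry":0,"rz":0},{"tx":-0.01,"ty":0,"tz":0.5,"rx":0,"ry":0,"rz":0},{"tx":-0.01,"ty":0,"tz":0.75,"rx":0,"ry":0,"rz":0},{"tx":-0.01,"ty":0,"tz":0.93,"rx":0,"ry":0,"rz":0},{"tx":-0.01,"ty":0,"tz":0.93,"rx":0,"ry":0,"rz":0}]'
python3 - <<'E'
from h import *
plan([[.540,-.252,.061,102]])
c=cam('top'); g=255-cv2.cvtColor(c['img'],cv2.COLOR_BGR2GRAY).astype(float)
for n,(u,v),z in(('open',(266,245),.088),('mid',(287,231),.096),('shut',(313,236),.088)):
    w=g[v-4:v+5,u-4:u+5]; w=np.clip(w-90,0,None); vv,uu=np.mgrid[v-4:v+5,u-4:u+5]
    ce=[(w*uu).sum()/w.sum(),(w*vv).sum()/w.sum()]; print(n,np.round(ce,2),onplane(c,ce,z).round(4))
E
```

```text
time: 10.05
ee_pos: [0.5385, -0.251, 0.0995]
orientation: [-3.139, -0.003, 1.783]
contact_force: [-0.0, -0.0, 1.5]
gripper_width: 0.0857
tx -0.009 ty 0.008 tz 0.257 rz 0.0004
open [266.16 245.27] [[0.4498 0.1766 0.088 ]]
mid [287.49 230.85] [[0.494  0.1135 0.096 ]]
shut [312.51 235.73] [[0.4806 0.0386 0.088 ]]
```

```bash

python3 -m creep '[{"tx":-0.005,"ty":0,"tz":0.13,"rx":0,"ry":0,"rz":0},{"tx":-0.005,"ty":0,"tz":0.255,"rx":0,"ry":0,"rz":0},{"tx":-0.005,"ty":0,"tz":0.255,"rx":0,"ry":0,"rz":0},{"tx":-0.005,"ty":0,"tz":0.255,"rx":0,"ry":0,"rz":0}]'
python3 -m creep '[{"tx":0,"ty":0,"tz":0,"rx":0,"ry":0,"rz":0},{"tx":0,"ty":0,"tz":0,"rx":0,"ry":0,"rz":0},{"tx":0,"ty":0,"tz":0,"rx":0,"ry":0,"rz":0},{"tx":0,"ty":0,"tz":0,"rx":0,"ry":0,"rz":0},{"tx":0,"ty":0,"tz":0,"rx":0,"ry":0,"rz":0},{"tx":0,"ty":0,"tz":0,"rx":0,"ry":0,"rz":0},{"tx":0,"ty":0,"tz":0,"rx":0,"ry":0,"rz":0},{"tx":0,"ty":0,"tz":0,"rx":0,"ry":0,"rz":0}]' 1 50
python3 - <<'E'
from h import *
o=env.get_obs(); print(o['ee_pos'],np.degrees(o['orientation']),o['contact_force'])
s=cam('side'); cv2.imwrite('pics/s5.png',cv2.resize(s['img'][220:340,260:400],(560,480),interpolation=cv2.INTER_CUBIC))
E
```

```text
time: 10.6
ee_pos: [0.5395, -0.2539, 0.0635]
orientation: [3.142, 0.0, 1.781]
contact_force: [-0.0, -0.1, 0.5]
gripper_width: 0.0856
time: 11.6
ee_pos: [0.5397, -0.2541, 0.0637]
orientation: [3.141, 0.001, 1.781]
contact_force: [0.6, -3.2, 4.5]
gripper_width: 0.0226
[ 0.53966224 -0.25413206  0.06366117] [1.79971098e+02 4.17814347e-02 1.02021293e+02] [ 0.61044428 -3.19925218  4.50088013]
```

View pics/s5.png

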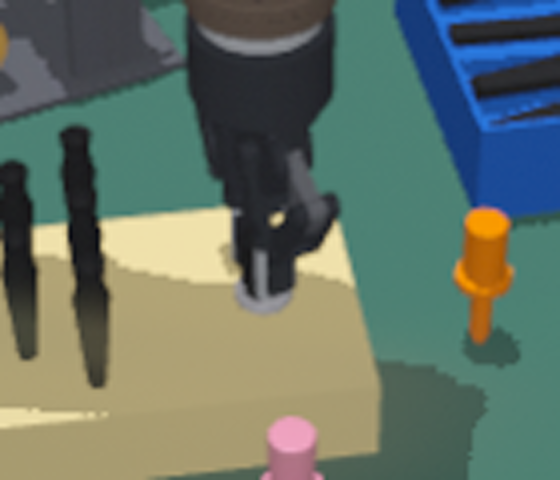

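```bash

python3 -m creep '[{"tx":0,"ty":0,"tz":-0.15,"rx":0,"ry":0,"rz":0},{"tx":0,"ty":0,"tz":-0.35,"rx":0,"ry":0,"rz":0},{"tx":0,"ty":0,"tz":-0.6,"rx":0,"ry":0,"rz":0},{"tx":0,"ty":0,"tz":-0.85,"rx":0,"ry":0,"rz":0},{"tx":0,"ty":0,"tz":-1,"rx":0,"ry":0,"rz":0},{"tx":0,"ty":0,"tz":-1,"rx":0,"ry":0,"rz":0}]'
python3 - <<'E'
from h import *
plan([[.494,.1136,.213,102]])
E
```

```text
time: 12.4
ee_pos: [0.5399, -0.2537, 0.2141]
orientation: [3.14, 0.0, 1.781]
contact_force: [0.7, 0.0, -1.8]
gripper_width: 0.0221
tx 2.459 ty 0.212 tz 0.007 rz 0.0001
```

```bash

python3 -m creep '[{"tx":0.28,"ty":0.02,"tz":0,"rx":0,"ry":0,"rz":0},{"tx":0.55,"ty":0.045,"tz":0,"rx":0,"ry":0,"rz":0},{"tx":0.82,"ty":0.07,"tz":0,"rx":0,"ry":0,"rz":0},{"tx":0.82,"ty":0.07,"tz":0,"rx":0,"ry":0,"rz":0}]'
python3 -m creep '[{"tx":0.28,"ty":0.02,"tz":0,"rx":0,"ry":0,"rz":0},{"tx":0.55,"ty":0.045,"tz":0,"rx":0,"ry":0,"rz":0},{"tx":0.82,"ty":0.07,"tz":0,"rx":0,"ry":0,"rz":0},{"tx":0.82,"ty":0.07,"tz":0,"rx":0,"ry":0,"rz":0}]'
python3 -m creep '[{"tx":0.28,"ty":0.02,"tz":0,"rx":0,"ry":0,"rz":0},{"tx":0.55,"ty":0.045,"tz":0,"rx":0,"ry":0,"rz":0},{"tx":0.82,"ty":0.07,"tz":0,"rx":0,"ry":0,"rz":0},{"tx":0.82,"ty":0.07,"tz":0,"rx":0,"ry":0,"rz":0},{"tx":0.82,"ty":0.07,"tz":0,"rx":0,"ry":0,"rz":0}]'
python3 - <<'E'
from h import *
plan([[.494,.1136,.166,102]])
o=env.get_obs();print(o['ee_pos'],o['orientation'])
s=cam('side'); cv2.imwrite('pics/s6.png',cv2.resize(s['img'][120:240,220:340],(600,600),interpolation=cv2.INTER_CUBIC))
g=cv2.cvtColor(s['img'],cv2.COLOR_BGR2GRAY)
t=o['ee_pos']; print('predicted collar ctr, foot',proj(s,[[*t[:2],t[2]-.0137],[*t[:2],t[2]-.0587]]).round(1).tolist(),'lever hole',proj(s,[.494,.1136,.096]).round(1))
E
```

```text
time: 12.9
ee_pos: [0.5233, -0.1289, 0.2115]
orientation: [-3.139, -0.002, 1.784]
contact_force: [0.5, -0.3, -1.3]
gripper_width: 0.0227
time: 13.4
ee_pos: [0.5082, -0.0073, 0.2118]
orientation: [-3.14, -0.001, 1.783]
contact_force: [0.8, -1.2, -1.5]
gripper_width: 0.0228
time: 14.02
ee_pos: [0.4935, 0.1127, 0.2124]
orientation: [-3.14, 0.0, 1.78]
contact_force: [0.3, 0.3, -0.3]
gripper_width: 0.0225
tx 0.005 ty 0.005 tz 0.309 rz 0.0000
[0.49346783 0.11269675 0.21238225] [-3.14019429e+00  3.77060113e-04  1.78043973e+00]
predicted collar ctr, foot [[272.7, 157.9], [273.7, 172.9]] lever hole [[275.2 191.1]]
```

View pics/s6.png

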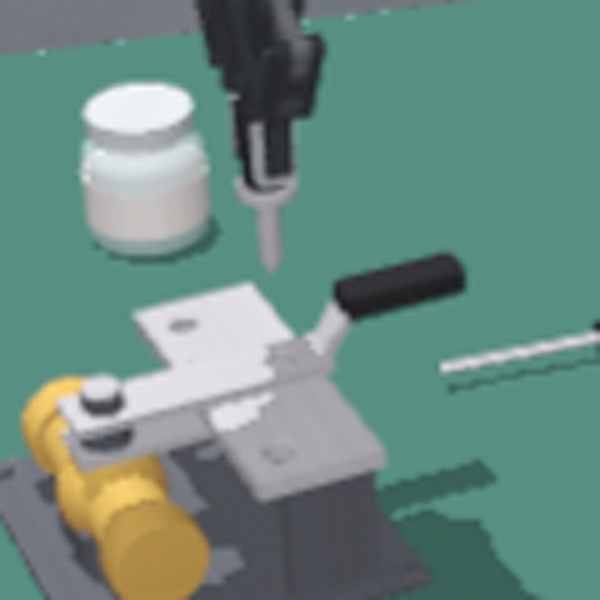

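```bash

python3 -m creep '[{"tx":0.005,"ty":0.005,"tz":0.1,"rx":0,"ry":0,"rz":0},{"tx":0.005,"ty":0.005,"tz":0.2,"rx":0,"ry":0,"rz":0},{"tx":0.005,"ty":0.005,"tz":0.3,"rx":0,"ry":0,"rz":0},{"tx":0.005,"ty":0.005,"tz":0.3,"rx":0,"ry":0,"rz":0},{"tx":0.005,"ty":0.005,"tz":0.36,"rx":0,"ry":0,"rz":0},{"tx":0.005,"ty":0.005,"tz":0.40,"rx":0,"ry":0,"rz":0},{"tx":0.005,"ty":0.005,"tz":0.43,"rx":0,"ry":0,"rz":0},{"tx":0.005,"ty":0.005,"tz":0.43,"rx":0,"ry":0,"rz":0}]'
python3 - <<'E'
from h import *
plan([[.494,.1136,.1097,102]])
E
```

```text
time: 15.08
ee_pos: [0.4938, 0.1145, 0.1485]
orientation: [-3.141, -0.0, 1.781]
contact_force: [0.1, -0.2, -1.6]
gripper_width: 0.0227
tx -0.006 ty -0.000 tz 0.259 rz 0.0001
```

```bash

python3 -m creep '[{"tx":-0.003,"ty":0,"tz":0.04,"rx":0,"ry":0,"rz":0},{"tx":-0.003,"ty":0,"tz":0.08,"rx":0,"ry":0,"rz":0},{"tx":-0.003,"ty":0,"tz":0.12,"rx":0,"ry":0,"rz":0},{"tx":-0.003,"ty":0,"tz":0.12,"rx":0,"ry":0,"rz":0}]'
python3 - <<'E'
from h import *
plan([[.494,.1136,.1097,102]])
E
```

```text
time: 15.58
ee_pos: [0.4937, 0.114, 0.1301]
orientation: [-3.141, 0.0, 1.781]
contact_force: [-0.5, 0.0, -1.2]
gripper_width: 0.0225
tx -0.003 ty 0.001 tz 0.136 rz 0.0001
```

```bash

python3 -m creep '[{"tx":0,"ty":0,"tz":0.03,"rx":0,"ry":0,"rz":0},{"tx":0,"ty":0,"tz":0.06,"rx":0,"ry":0,"rz":0},{"tx":0,"ty":0,"tz":0.09,"rx":0,"ry":0,"rz":0},{"tx":0,"ty":0,"tz":0.12,"rx":0,"ry":0,"rz":0},{"tx":0,"ty":0,"tz":0.132,"rx":0,"ry":0,"rz":0},{"tx":0,"ty":0,"tz":0.132,"rx":0,"ry":0,"rz":0},{"tx":0,"ty":0,"tz":0.132,"rx":0,"ry":0,"rz":0}]'
python3 -m creep '[{"tx":0,"ty":0,"tz":0.01,"rx":0,"ry":0,"rz":0},{"tx":0,"ty":0,"tz":0.01,"rx":0,"ry":0,"rz":0}]'
```

```text
time: 16.45
ee_pos: [0.4941, 0.1141, 0.1112]
orientation: [3.141, 0.0, 1.781]
contact_force: [-0.5, 0.1, -1.7]
gripper_width: 0.0229
time: 16.7
ee_pos: [0.4942, 0.1141, 0.1096]
orientation: [3.141, -0.0, 1.781]
contact_force: [1.1, -0.2, 0.2]
gripper_width: 0.0225
```

```bash

python3 -m creep '[{"tx":0,"ty":0,"tz":0.008,"rx":0,"ry":0,"rz":0},{"tx":0,"ty":0,"tz":0.008,"rx":0,"ry":0,"rz":0}]'
python3 -m creep '[{"tx":0,"ty":0,"tz":0.008,"rx":0,"ry":0,"rz":0},{"tx":0,"ty":0,"tz":0.008,"rx":0,"ry":0,"rz":0}]'
```

```text
time: 16.95
ee_pos: [0.4943, 0.1141, 0.1095]
orientation: [3.14, -0.0, 1.781]
contact_force: [-3.5, -0.4, 9.3]
gripper_width: 0.0227
time: 17.2
ee_pos: [0.4944, 0.1141, 0.1094]
orientation: [3.139, 0.0, 1.781]
contact_force: [-6.3, -1.3, 17.1]
gripper_width: 0.0227
```

Firm contact at the expected height (shoulder at about 0.096). Release and rise straight up, then move clear.

```bash

python3 -m creep '[{"tx":0,"ty":0,"tz":-0.012,"rx":0,"ry":0,"rz":0},{"tx":0,"ty":0,"tz":-0.012,"rx":0,"ry":0,"rz":0},{"tx":0,"ty":0,"tz":-0.012,"rx":0,"ry":0,"rz":0},{"tx":0,"ty":0,"tz":-0.012,"rx":0,"ry":0,"rz":0},{"tx":0,"ty":0,"tz":-0.012,"rx":0,"ry":0,"rz":0},{"tx":0,"ty":0,"tz":-0.012,"rx":0,"ry":0,"rz":0}]' 0
python3 -m creep '[{"tx":0,"ty":0,"tz":-0.1,"rx":0,"ry":0,"rz":0},{"tx":0,"ty":0,"tz":-0.3,"rx":0,"ry":0,"rz":0},{"tx":0,"ty":0,"tz":-0.6,"rx":0,"ry":0,"rz":0},{"tx":0,"ty":0,"tz":-0.9,"rx":0,"ry":0,"rz":0},{"tx":0,"ty":0,"tz":-0.9,"rx":0,"ry":0,"rz":0}]'
python3 -m creep '[{"tx":-0.3,"ty":0,"tz":0,"rx":0,"ry":0,"rz":0},{"tx":-0.6,"ty":0,"tz":0,"rx":0,"ry":0,"rz":0},{"tx":-1,"ty":0,"tz":0,"rx":0,"ry":0,"rz":0},{"tx":-1,"ty":0,"tz":0,"rx":0,"ry":0,"rz":0}]'
python3 -m creep '[{"tx":-0.3,"ty":0,"tz":0,"rx":0,"ry":0,"rz":0},{"tx":-0.6,"ty":0,"tz":0,"rx":0,"ry":0,"rz":0},{"tx":-1,"ty":0,"tz":0,"rx":0,"ry":0,"rz":0},{"tx":-1,"ty":0,"tz":0,"rx":0,"ry":0,"rz":0}]'
python3 - <<'E'
from h import *
c=cam('top');s=cam('side')
o=np.zeros((500,800,3),np.uint8)
o[:,:500]=cv2.resize(c['img'][190:290,245:345],(500,500),interpolation=cv2.INTER_CUBIC)
o[:240,500:]=cv2.resize(s['img'][160:240,220:320],(300,240),interpolation=cv2.INTER_CUBIC)
o[250:438,500:]=cv2.resize(s['img'],(300,188),interpolation=cv2.INTER_AREA)
cv2.imwrite('pics/crop7.png',o)
P=cloud(c);d=np.hypot(P[...,0]-.494,P[...,1]-.1136); k=(d<.009)&(P[...,2]>.1);print('pin top z',np.median(P[k][:,2]),'expect .139',P[k].mean(0))
E
```

```text
time: 17.95
ee_pos: [0.494, 0.1141, 0.1088]
orientation: [-3.142, -0.0, 1.781]
contact_force: [0.7, 0.6, 0.2]
gripper_width: 0.0854
time: 18.58
ee_pos: [0.4952, 0.1143, 0.2487]
orientation: [3.135, -0.0, 1.781]
contact_force: [0.6, -0.4, 0.2]
gripper_width: 0.0855
time: 19.08
ee_pos: [0.5254, -0.0359, 0.2436]
orientation: [-3.141, 0.0, 1.776]
contact_force: [0.8, 0.3, -0.3]
gripper_width: 0.0856
time: 19.58
ee_pos: [0.5567, -0.1817, 0.2429]
orientation: [-3.14, -0.0, 1.777]
contact_force: [0.7, 0.9, -0.5]
gripper_width: 0.0854
pin top z 0.1390034551895344 expect .139 [0.49389414 0.11343343 0.13874382]
```

View pics/crop7.png

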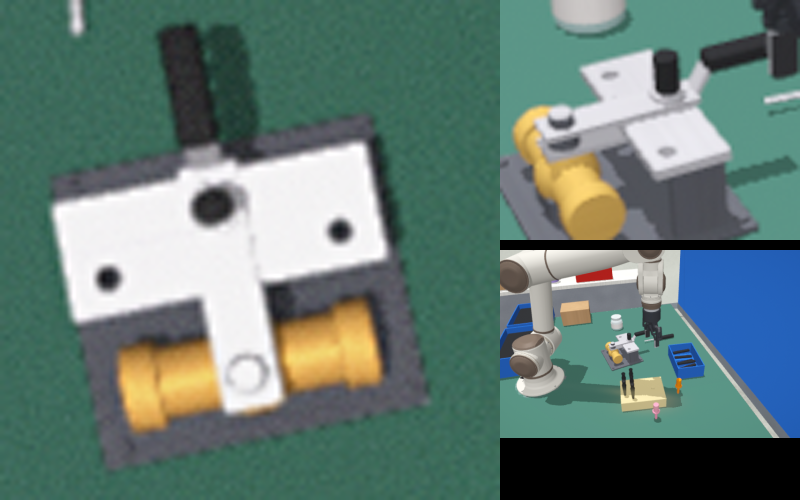

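The pin stands upright, with its collar flat on the lever over the middle hole. Its top measures 0.139 m, as expected, and the arm is clear.

```bash
python3 -c "
from rig import env
print(env.finish_job())"
```

```text
the job is handed in; nothing more can be done
None
```

The valve is set to half open and locked with the pin, and I handed the job in at about 19.6 s of the 61 s allowed.

- **Lever:** I gripped the sleeve and turned it about 35° counter-clockwise. Its hole then lay over the middle plate hole, with the centres within about 1 mm in the top picture. The sleeve's measured angle was 12.4°, against 12.8° for the plate's x axis.
- **Pin:** I took the pin from the board, lowered it through lever and plate with no measurable resistance, and pressed until about 17 N of contact force at the expected height. Then I let go and moved clear.
- **Last checks:** The top of the pin measured 0.139 m, exactly as expected with the collar on the lever, and it stands within 0.3 mm of the hole centre. The side picture shows it upright with the collar on the lever. Nothing but the lever and pin was handled, and the jar, screwdriver, bin and look-alike pins look undisturbed in the pictures (by eye, not measured).

No checks failed. The small disagreements were calibration offsets of up to 2 mm between the cameras and the 0.4° in lever angle.

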